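Lock the shaker platform with its safety bolt

TASK

Lock the platform of the bench shaker: with one fingertip press the orange spring catch bar down and keep it down, while the other fingertip pushes the blue knob of the steel bolt all the way across towards the platform, until the bolt is fully home against its stop. Only then lift off, so that the catch springs back up and locks the bolt. Do not pinch or lift anything, and leave the flask, the bottle and the beaker standing where they are.

Things in the scene. Friction and masses are not known exactly. Their poses are not given: they have to be found in the camera images.
- shaker: fixed bench shaker, white housing 220 (x) by 400 (y) mm, flat deck 75 mm above the bench; origin: centre of its footprint at bench height, z up. Its +y half carries the aluminium platform (y = +3 to +193 mm, top 91 mm above the bench), its -y half the bolt lock. The bolt slides along the shaker's +y, towards the platform
- keeper (a point): centre of the blue keeper at the platform's edge that the bolt's end enters: 31 mm (x) by 14 mm (y), top 104 mm above the bench; at x = +30, y = +8 mm of the shaker. Two steel guides (26 by 12 mm, tops 95 mm above the bench) straddle the bolt rod at y = -145 and -30 mm
- knob_base (a point): blue upright knob on the bolt, 30 mm (shaker x) by 14 mm (shaker y, slide direction), from 93 to 130 mm above the bench, axes as the shaker's; this point is on its centre line at deck height (75 mm above the bench), at shaker x = +30 mm, y = -93 mm + bolt. The 12 mm steel rod below it tops out at 91 mm, the bolt's teeth, on the catch side, at 93 mm
- knob_back (a point): centre of the knob's back face, the one to push (the face away from the platform), 115 mm above the bench
- bar_base (a point): orange catch bar, flat top 24 mm (shaker x) by 94 mm (shaker y), 8 mm thick, parallel to the bolt, its centre line 60 mm from the knob's on the shaker's -x side; axes as the shaker's; this point: centre of the bar in plan, 36 mm below its top, so at deck height when the bar is up
- bar_top (a point): centre of the bar's top face: 111 mm above the bench when up, 101 mm when fully down; at x = -30, y = -93 mm of the shaker. A fingertip may slide along the bar while pressing it
- bolt (a joint): travel of the bolt towards the platform, m: starts at 0 to 0.008, moves freely to 0.011 where the catch stops it; end stop (fully home) at 0.046. Friction about 2 N, no spring, stays where left. Its teeth pass over the held-down catch; let up early, the catch snaps between them and blocks the bolt at about 0.022 or 0.033. Beyond 0.041 it can rise behind the last tooth
- catch (a joint): how far the catch bar is pressed down, in m: 0 up, 0.010 fully down on its stop; it frees the bolt beyond 0.006. The spring presses back with about 2 N when up and 4 N when fully down, and returns the bar by itself
- flask: loose green glass flask with a metal cap, 72 mm wide, 106 mm tall, standing on the platform; origin: centre of its underside; leave alone
- reagent: loose amber reagent bottle, 56 mm wide, 110 mm tall, standing on the bench beside or behind the shaker; origin: centre of its underside; leave alone
- beaker: loose clear glass beaker, 68 mm wide, 85 mm tall, standing on the bench beside or behind the shaker; origin: centre of its underside; leave alone

How it is judged (in metres and radians):
On the way, in this order (a step that is already met when the one before it is completed fails the run):
1. the catch bar is pressed down by a finger (more than 6 mm) with the bolt still behind the catch (below 15 mm) (value of joint catch above 0.006 m and contact force between the fingers and catch above 0.4 N and value of joint bolt below 0.015 m), for 0.1 s.
2. with the bar held down by a finger, a finger pushes the bolt on its way (between 18 and 42 mm) (value of joint catch above 0.006 m and contact force between the fingers and catch above 0.4 N and value of joint bolt between 0.018 and 0.042 m and contact force between the fingers and bolt above 0.3 N), for 0.02 s.
3. the bolt is home (beyond 42 mm of 46) while a finger still holds the bar down (value of joint catch above 0.006 m and contact force between the fingers and catch above 0.4 N and value of joint bolt above 0.042 m), for 0.1 s.
At the end, for the whole second after the job is handed in: the bolt is home (more than 42 mm of its 46 mm) and at rest, the catch has sprung back up (within 2 mm), and flask, bottle and beaker stand upright within 15 mm of where they were (value of joint bolt above 0.042 m and value of joint catch below 0.002 m and velocity of joint bolt below 0.005 m/s and distance of each of flask, reagent, beaker from where it was at the start of the episode below 0.015 m and angle between each of flask, reagent, beaker's own z axis and vertical below 0.15 rad); the robot touches nothing.
It fails at once if the catch snaps up (less than 4 mm down) with the bolt only part way across (20 to 40 mm) (value of joint catch below 0.004 m and value of joint bolt between 0.02 and 0.04 m).
It fails at once if the green flask is moved more than 15 mm, lifted or tipped (distance of flask from where it was at the start of the episode above 0.015 m or angle between flask's own z axis and vertical above 0.3 rad).
It fails at once if the amber bottle is moved more than 15 mm, lifted or tipped (distance of reagent from where it was at the start of the episode above 0.015 m or angle between reagent's own z axis and vertical above 0.3 rad).
It fails at once if the beaker is moved more than 15 mm, lifted or tipped (distance of beaker from where it was at the start of the episode above 0.015 m or angle between beaker's own z axis and vertical above 0.3 rad).
It also fails if it takes over 43 s, if anything falls off the work surface, if the arm or the gripper's body presses on something with over 40 N, if the wrist force passes 120 N, or if a joint passes its speed limit or range.

ROBOT

A 6-joint arm with a two-finger parallel gripper is mounted at the origin on the work surface. World frame = base frame: x ahead of the robot, y to its left, z up, the work surface at z = 0. Lengths are in mm, angles in rad, forces in N, time in s.
With the tool pointing down it reaches from about 375 to 975 mm from the base axis. Payload 3.8 kg.
Tool frame: the origin (TCP) lies at the very end of the fingers, on their centre line; the grasp point (between the pads) lies 19 mm behind it; z points along the fingers, y is the direction in which the jaws open and shut (so a half turn about z gives the same grasp; the last joint's range is limited). The gripper opens to 85 mm and grips with 20 to 120 N. Pads are 22 mm wide; open, the fingers measure 114 mm over their backs; the gripper's body (76 mm by 85 mm) begins 54 mm behind the grasp point. The pads swing forward as they close: fully open they stand 13 mm farther back than shut.
Start: joints at [-1.362, 0.264, 1.604, -0, 1.274, -0.037], TCP at [164.244, -654.707, 200.88] pointing down, gripper open.
Joint ranges: [-2.63, 2.63], [-0.94, 2.18], [0.31, 2.57], [-1.31, 4.45], [0, 2.66], [-2.55, 2.55]. Speed limits (rad/s): [2.57, 2.57, 3.14, 3.14, 3.14, 3.14].

INTERFACE

Orientations are given as a rotation vector (axis times angle).
In Python, from rig import arm gives the robot as it stands.
- The arm moves only by the tool step_arm, never from a script. Its argument "motion" is a list of rows, each a list of 3 entries, a list of its own where there are three numbers: the turn, a rotation vector about the tool's x, y, z in units of 0.1 rad (1.0 is 0.1 rad), then the shift along the tool's x, y, z in units of 0.025 m (1.0 is 0.025 m), then the finger opening in mm, from 0 to 85.4. In form: [[[wx, wy, wz], [tx, ty, tz], hand], ...]. A call has 1 to 12 rows; each row shifts and turns the commanded pose from where the row before left it, along the tool's axes as they then stand; what a row does not reach is not made up. A row lasts 1/12 s, in which the tool goes at most 41.7 mm and 7.16 degrees, less where a joint would pass 70% of its speed; a pose out of reach is approached as far as the arm can. A call with a number of a shift or a turn outside -1 to 1 is refused whole. A call with a gripper value outside its range is refused whole. The fingers move at their own pace and stop on an object; "squeeze" is the grip in N (left out, the last holds). Time passes only in rows, so rows that do not move let the fingers close. It gives the time, the measured TCP pose, the force and the opening at its end, in the units of the state.
- arm.get_state(): the state, without advancing time (a new reading comes with each control period).
- arm.camera(name): name is "side" or "top" or "wrist"; returns a dict with "color" (400x640x3 uint8, red, green, blue), "depth" (400x640 float32, mm along the optical axis (not along the pixel's ray), 0 where there is no reading), "K" (3x3 intrinsics, pixels), "world_from_camera" (4x4, takes a point from camera to world coordinates). Camera axes: x right, y up, looking along -z (the intrinsics and any distortion apply to the point x, -y, -z); pixel columns grow to the right and rows downward; lengths in mm; the calibration is good to about 2 mm. The wrist camera is an equidistant fisheye: a pixel r from the principal point sees the ray r / f radians off the axis. A picture is of the moment at which its call begins.
- arm.sign_off(): hands the job in, once; it reports no verdict.
The state is a dict: "time": time; "joint_positions": joint angles; "qvel": joint speeds; "joint_efforts": joint torques, N m; "tcp_pos": TCP position; "ee_rot": TCP orientation; "force": force on the tool from outside, world axes, zero at the start; "wrist_torque": the same for the moment, N m; "width": finger opening in mm.
Only numpy, scipy, OpenCV 4.12 (cv2) and the standard library are available. Lean on these libraries where they do the work, as an engineer would, in place of code of your own. Each camera call takes 0.05 s, during which the arm holds its last target. There are 200 camera calls.

## Working session

There is one attempt and no reset: what is moved stays moved. The work goes in short steps, Python scripts to look and compute and a tool call to move; the robot and the scene stay as the last step left them, time stands still between calls to the robot, and variables do not carry over. Pictures are saved under pics/ and viewed, about 8 in all and at most 12, crops included, and the job is handed in when it is done.

Besides the shell and the picture viewer there is one more tool, called after "Emit:" by a JSON object that holds its "name" and its "arguments", one argument or row to a line. step_arm: Moves the arm, as the interface text tells. Its arguments: {"type":"object","properties":{"motion":{"type":"array","items":{"type":"array"}},"squeeze":{"type":"number"}},"required":["motion"]}

```bash
mkdir -p pics
cat > h.py <<'E'
import numpy as np, cv2
from rig import arm
def pts(c):
    d=c["depth"];K=c["K"];v,u=np.mgrid[:d.shape[0],:d.shape[1]]
    P=np.stack([(u-K[0,2])/K[0,0]*d,-(v-K[1,2])/K[1,1]*d,-d],-1)
    T=c["world_from_camera"];return P@T[:3,:3].T+T[:3,3]
E
python3 - <<'E'
from h import *
im=[]
for n in("top","side"):
    c=arm.camera(n);np.savez(n,**c);cv2.imwrite(f"pics/{n}0.png",c["color"][...,::-1])
    print(n,c["K"].tolist(),c["world_from_camera"].round(3).tolist())
print(arm.get_state())
E
```

```text
top [[410.31086432416737, 0.0, 310.4449752913703], [0.0, 410.31086432416737, 199.65726467153712], [0.0, 0.0, 1.0]] [[0.005, 0.997, -0.071, 533.795], [-1.0, 0.007, 0.024, 7.555], [0.024, 0.071, 0.997, 1018.084], [0.0, 0.0, 0.0, 1.0]]
side [[490.59504882262155, 0.0, 318.9293410847748], [0.0, 490.59504882262155, 198.04870263849529], [0.0, 0.0, 1.0]] [[-0.708, 0.463, -0.534, -18.513], [-0.706, -0.464, 0.535, 601.268], [-0.0, 0.756, 0.655, 864.105], [0.0, 0.0, 0.0, 1.0]]
{'time': 0.1, 'joint_positions': array([-1.36187583e+00,  2.64712091e-01,  1.60528574e+00, -1.88993493e-05,
        1.27371720e+00, -3.69073185e-02]), 'qvel': array([-0.00188717, -0.00106963, -0.00248621,  0.00015386, -0.00045323,
        0.00072019]), 'joint_efforts': array([ 8.03641774e-05, -5.16705108e+01, -3.68590522e+01, -9.99662552e-05,
        6.33665026e-03,  2.94920960e-05]), 'tcp_pos': array([ 164.09759475, -653.97095141,  199.63742398]), 'ee_rot': array([-3.11579306e+00, -3.84923449e-01,  3.14439444e-04]), 'force': array([0.23348248, 0.27571496, 0.57801524]), 'wrist_torque': array([0.01630714, 0.01547309, 0.02523443]), 'width': 85.89150330039247}
```

View pics/top0.png

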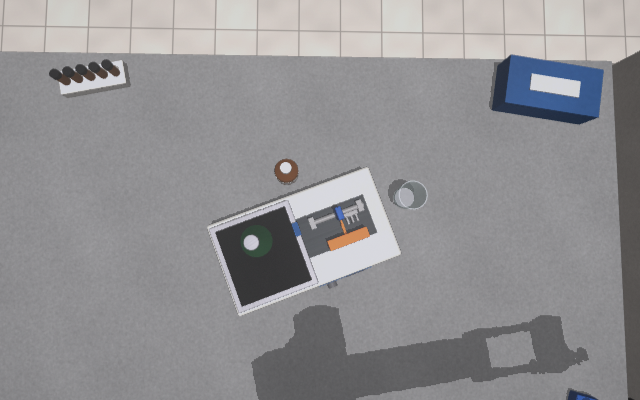

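View pics/side0.png

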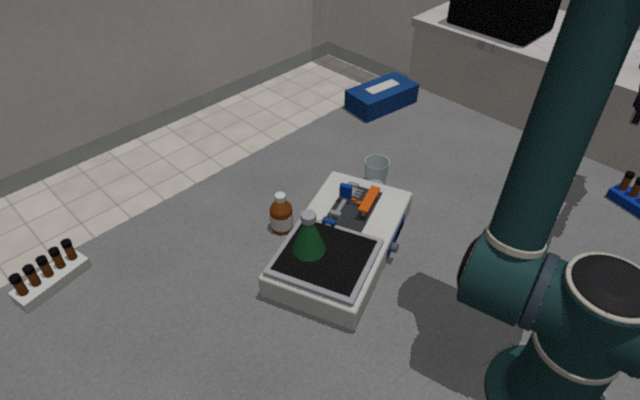

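Top view: orange bar around (348,238), blue knob (340,213), keeper (296,230), flask (255,241), bottle (287,170), beaker (408,195). The side view agrees. Next I'll measure them.

```bash
cat >> h.py <<'E'
def cast(c,uv,z):
    K=c["K"];T=c["world_from_camera"];uv=np.atleast_2d(uv).astype(float)
    r=np.stack([(uv[:,0]-K[0,2])/K[0,0],-(uv[:,1]-K[1,2])/K[1,1],-np.ones(len(uv))],1)@T[:3,:3].T
    o=T[:3,3];return o+r*((z-o[2])/r[:,2])[:,None]
E
python3 - <<'E'
from h import *
for n in("top","side"):
    c=dict(np.load(n+".npz"));P=pts(c);hsv=cv2.cvtColor(c["color"],cv2.COLOR_RGB2HSV)
    ok=(P[...,0]>300)&(P[...,0]<800)&(abs(P[...,1])<350)&(P[...,2]>15)
    for nm,lo,hi,z in(("bar",(8,150,140),(16,255,255),111),("blue",(105,130,50),(125,255,255),None),("amber",(3,100,30),(14,255,140),None),("green",(50,80,20),(95,255,255),None)):
        m=(cv2.inRange(hsv,np.array(lo),np.array(hi))>0)&ok
        k,lab,st,ce=cv2.connectedComponentsWithStats(m.astype(np.uint8))
        for i in range(1,k):
            if st[i,4]<25: continue
            q=P[lab==i]; print(n,nm,st[i].tolist(),"med",np.median(q,0).round(1),"z",np.percentile(q[:,2],[2,98]).round(0))
            if nm=="bar" or nm=="blue":
                t=q[:,2].max() if 0 else np.percentile(q[:,2],95)
                vu=np.argwhere((lab==i)&(abs(P[...,2]-t)<6))
                if len(vu)<8: continue
                W=cast(c,vu[:,::-1],111 if nm=="bar" else t)[:,:2].astype(np.float32)
                r=cv2.minAreaRect(W);print("   rect",np.round(r[0],1),np.round(r[1],1),round(r[2],1),"ztop",round(float(t),1))
    # housing deck outline
    if n=="top":
        m=(ok&(P[...,2]>62)&(P[...,2]<98)).astype(np.uint8)
        cs,_=cv2.findContours(m,0,2);cc=max(cs,key=cv2.contourArea)[:,0]
        W=cast(c,cc,75)[:,:2].astype(np.float32);print("deck",cv2.minAreaRect(W))
        for z0,nm in((20,"tall"),):
            m2=(ok&(P[...,2]>z0)).astype(np.uint8);k,l,st,ce=cv2.connectedComponentsWithStats(m2)
            for i in range(1,k):
                if st[i,4]>40:print(st[i].tolist(),np.median(P[l==i],0).round(0))
E
```

```text
top blue [335, 206, 9, 14, 72] med [568.8 -75.7 129. ] z [127. 134.]
   rect [569.4 -75.5] [27.4 11.7] 18.5 ztop 131.3
top blue [292, 222, 9, 14, 68] med [533.6  17.7 103.5] z [101. 106.]
   rect [533.9  17.8] [28.7 11.2] 18.9 ztop 105.7
top amber [275, 160, 23, 22, 263] med [661.9  39.7  77.3] z [68. 88.]
deck ((508.86859130859375, -0.5819549560546875), (219.3043670654297, 397.16064453125), 20.801513671875)
[275, 159, 24, 26, 489] [665.  41.  78.]
[207, 167, 194, 149, 16745] [508.   2.  88.]
[394, 179, 34, 31, 496] [ 617. -265.   64.]
side bar [356, 186, 24, 26, 263] med [512.1 -92.1 111.2] z [ 88. 114.]
   rect [512.5 -96.3] [23.7 91.6] 21.1 ztop 113.5
side blue [340, 183, 12, 17, 154] med [563.2 -70.5 118.9] z [ 97. 132.]
   rect [563.8 -70.3] [27.6 18.3] 23.1 ztop 131.2
side blue [323, 217, 13, 10, 76] med [531.3  19.2 103.6] z [ 76. 106.]
   rect [528.6  21.9] [28.3 16.7] 18.8 ztop 106.2
side blue [392, 217, 12, 25, 36] med [ 425.9 -100.6   57.3] z [43. 65.]
   rect [ 427.3 -104.7] [ 1.6 86.8] 20.8 ztop 63.5
side amber [358, 192, 21, 22, 49] med [503.1 -83.6 106.5] z [ 74. 111.]
side amber [351, 198, 9, 10, 35] med [544.4 -84.4  87.1] z [ 75. 100.]
side amber [270, 201, 22, 19, 313] med [655.7  55.7  75.3] z [56. 91.]
side green [292, 224, 34, 39, 930] med [491.7 121.4 124.3] z [ 93. 173.]
```

```bash
cat >> h.py <<'E'
from scipy.spatial.transform import Rotation as R
O=np.array([508.9,-.6]);a=np.deg2rad(20.7);S=np.array([[np.cos(a),-np.sin(a)],[np.sin(a),np.cos(a)]])
def sh(x,y): return O+S@np.array([x,y])
def inv(p): return S.T@(np.asarray(p)[:2]-O)
def goto(xy,z):
    s=arm.get_state();M=R.from_rotvec(s["ee_rot"]).as_matrix()
    best=None
    for sg in(1,-1):
        Y=sg*np.r_[S[:,0],0];Z=np.array([0,0,-1.]);G=np.stack([np.cross(Y,Z),Y,Z],1)
        rv=R.from_matrix(M.T@G).as_rotvec()
        if best is None or np.linalg.norm(rv)<np.linalg.norm(best[0]): best=(rv,G)
    d=np.r_[xy,z]-s["tcp_pos"]
    print("t",s["time"],"q",s["joint_positions"].round(2),"shk",inv(s["tcp_pos"]).round(1),"z",s["tcp_pos"][2].round(1),"F",s["force"].round(1),"w",round(s["width"],1))
    print("turn(0.1)",(best[0]*10).round(2),"d world",d.round(1),"in tool/25",(M.T@d/25).round(2),"in goal tool/25",(best[1].T@d/25).round(2))
E
python3 - <<'E'
from h import *
c=dict(np.load("top.npz"));P=pts(c);hsv=cv2.cvtColor(c["color"],cv2.COLOR_RGB2HSV)
m=(cv2.inRange(hsv,np.array((6,130,100)),np.array((20,255,255)))>0)&(abs(P[...,2]-111)<6)
vu=np.argwhere(m);W=cast(c,vu[:,::-1],111)[:,:2].astype(np.float32);r=cv2.minAreaRect(W);print(r,"shk",inv(r[0]))
for p in([569.4,-75.5],[533.9,17.8],[491.7,121.4],[661,45],[617,-265]):print(inv(p).round(1))
goto(sh(0,-113),200)
E
```

```text
((514.0552978515625, -97.61814880371094), (22.61682891845703, 92.58292388916016), 20.89492416381836) shk [-29.47098239 -92.57731628]
[ 30.1 -91.4]
[29.9  8.4]
[ 27.  120.2]
[158.4 -11.1]
[   7.7 -285.5]
t 0.1 q [-1.36  0.26  1.61 -0.    1.27 -0.04] shk [-553.5 -489.3] z 199.6 F [0.2 0.3 0.6] w 85.9
turn(0.1) [-2.000e-02  1.000e-02  1.455e+01] d world [3.847e+02 5.477e+02 4.000e-01] in tool/25 [ 2.026e+01 -1.750e+01  2.000e-02] in goal tool/25 [-1.505e+01 -2.214e+01 -1.000e-02]
```

Emit:
{"name": "step_arm", "arguments": {
  "motion": [
    [[0, 0, 0], [0.844, -0.729, 0], 45],
    [[0, 0, 0], [0.844, -0.729, 0], 45],
    [[0, 0, 0], [0.844, -0.729, 0], 45],
    [[0, 0, 0], [0.844, -0.729, 0], 45],
    [[0, 0, 0], [0.844, -0.729, 0], 45],
    [[0, 0, 0], [0.844, -0.729, 0], 45],
    [[0, 0, 0], [0.844, -0.729, 0], 45],
    [[0, 0, 0], [0.844, -0.729, 0], 45],
    [[0, 0, 0], [0.844, -0.729, 0], 45],
    [[0, 0, 0], [0.844, -0.729, 0], 45],
    [[0, 0, 0], [0.844, -0.729, 0], 45],
    [[0, 0, 0], [0.844, -0.729, 0], 45]
  ]
}}

```text
time: 1.1
tcp_pos: [356.9, -379.4, 200.4]
ee_rot: [-3.117, -0.385, 0.001]
force: [0.2, 0.2, 0.2]
width: 45.1
```

Emit:
{"name": "step_arm", "arguments": {
  "motion": [
    [[0, 0, 0], [0.844, -0.729, 0], 45],
    [[0, 0, 0], [0.844, -0.729, 0], 45],
    [[0, 0, 0], [0.844, -0.729, 0], 45],
    [[0, 0, 0], [0.844, -0.729, 0], 45],
    [[0, 0, 0], [0.844, -0.729, 0], 45],
    [[0, 0, 0], [0.844, -0.729, 0], 45],
    [[0, 0, 0], [0.844, -0.729, 0], 45],
    [[0, 0, 0], [0.844, -0.729, 0], 45],
    [[0, 0, 0], [0.844, -0.729, 0], 45],
    [[0, 0, 0], [0.844, -0.729, 0], 45],
    [[0, 0, 0], [0.844, -0.729, 0], 45],
    [[0, 0, 0], [0.844, -0.729, 0], 45]
  ]
}}

```text
time: 2.1
tcp_pos: [549.2, -105.8, 200.4]
ee_rot: [-3.118, -0.385, 0.001]
force: [0.4, 0.3, -0.4]
width: 44.8
```

Emit:
{"name": "step_arm", "arguments": {
  "motion": [
    [[0, 0, -1], [0, 0, 0], 45],
    [[0, 0, -1], [0, 0, 0], 45],
    [[0, 0, -1], [0, 0, 0], 45],
    [[0, 0, -1], [0, 0, 0], 45],
    [[0, 0, -1], [0, 0, 0], 45],
    [[0, 0, -1], [0, 0, 0], 45],
    [[0, 0, -1], [0, 0, 0], 45],
    [[0, 0, -1], [0, 0, 0], 45],
    [[0, 0, -1], [0, 0, 0], 45]
  ]
}}

```text
time: 2.85
tcp_pos: [548.5, -107.1, 200.3]
ee_rot: [-2.635, -1.709, 0.001]
force: [0.2, 0.5, 1.0]
width: 45.2
```

Emit:
{"name": "step_arm", "arguments": {
  "motion": [
    [[0, 0, -1], [0, 0, 0], 45],
    [[0, 0, -1], [0, 0, 0], 45],
    [[0, 0, -1], [0, 0, 0], 45],
    [[0, 0, -1], [0, 0, 0], 45],
    [[0, 0, -1], [0, 0, 0], 45],
    [[0, 0, -1], [0, 0, 0], 45],
    [[0, 0, -1], [0, 0, 0], 45],
    [[0, 0, -0.86], [0, 0, 0], 45],
    [[0, 0, 0], [0, 0, 0], 45],
    [[0, 0, 0], [0, 0, 0], 45]
  ]
}}

```text
time: 3.68
tcp_pos: [548.6, -107.1, 200.4]
ee_rot: [-1.789, -2.581, 0.0]
force: [-0.3, 0.9, 0.8]
width: 44.8
```

Run:
```python
from h import *
goto(sh(0,-115),150)
c=arm.camera("wrist");cv2.imwrite("pics/w1.png",c["color"][...,::-1]);print(c["K"].tolist())
np.savez("wrist",**c)
```

```text
t 3.6833 q [-0.24  0.05  1.85  0.    1.24 -0.6 ] shk [  -0.5 -113.7] z 200.4 F [-0.3  0.9  0.8] w 44.8
turn(0.1) [-0.01 -0.   -0.03] d world [  0.9  -1.  -50.4] in tool/25 [-0.05  0.02  2.02] in goal tool/25 [-0.05  0.02  2.02]
[[309.70691628693146, 0.0, 321.3809152745816], [0.0, 309.70691628693146, 201.13539775173163], [0.0, 0.0, 1.0]]
```

View pics/w1.png

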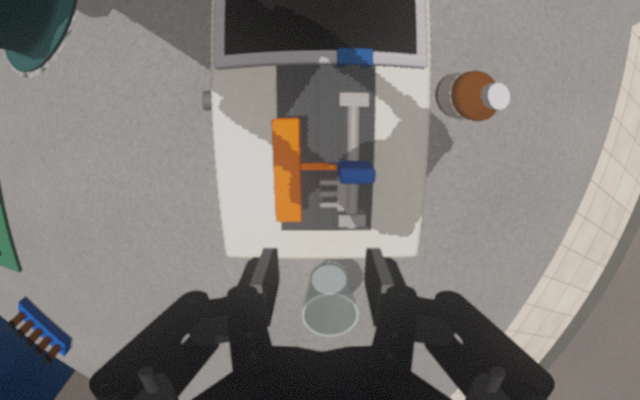

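Emit:
{"name": "step_arm", "arguments": {
  "motion": [
    [[0, 0, 0], [-0.13, 0.02, 0.5], 45],
    [[0, 0, 0], [0, 0, 0.7], 45],
    [[0, 0, 0], [0, 0, 0.7], 45],
    [[0, 0, 0], [0, 0, 0.7], 45],
    [[0, 0, 0], [0, 0, 0.5], 45],
    [[0, 0, 0], [0, 0, 0], 45],
    [[0, 0, 0], [0, 0, 0], 45]
  ]
}}

```text
time: 4.32
tcp_pos: [549.7, -110.0, 122.1]
ee_rot: [-1.786, -2.582, 0.001]
force: [0.1, 0.9, 0.1]
width: 44.9
```

Run:
```python
from h import *
goto(sh(0,-117),111)
c=arm.camera("side");cv2.imwrite("pics/s1.png",cv2.resize(c["color"][120:270,270:470,::-1],None,fx=4,fy=4,interpolation=cv2.INTER_CUBIC))
T=c=arm.camera("wrist")["world_from_camera"];print(T[:3,3],inv(T[:2,3]))
```

```text
t 4.3167 q [-0.24  0.11  1.93 -0.    1.1  -0.6 ] shk [  -0.5 -116.7] z 122.1 F [0.1 0.9 0.1] w 44.9
turn(0.1) [-0.02 -0.01 -0.01] d world [  0.5  -0.1 -11.1] in tool/25 [-0.01  0.02  0.44] in goal tool/25 [-0.01  0.02  0.44]
[523.54515054 -35.21636977 297.52700989] [  1.46370275 -37.55836877]
```

View pics/s1.png

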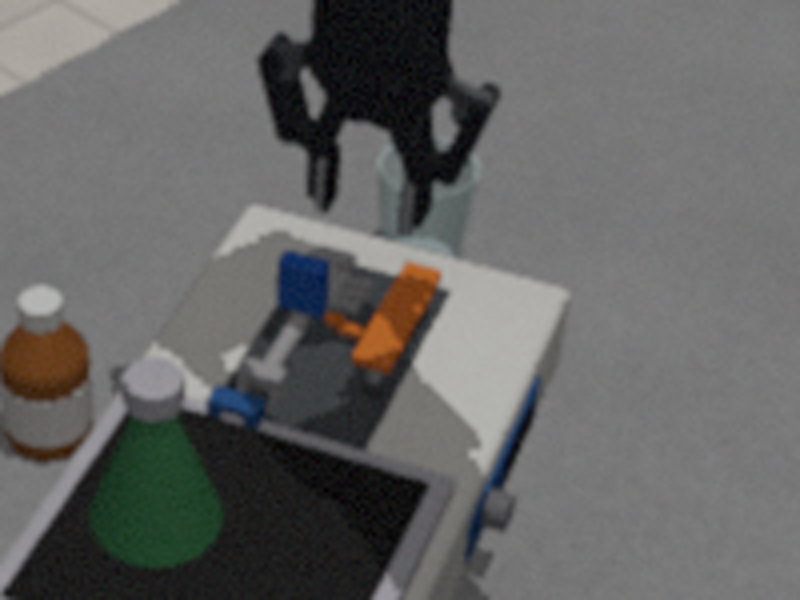

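Run:
```python
from h import *
c=dict(np.load("side.npz"))
for z in(115,122,130,140,150):
    print(z,[inv(p).round(0) for p in cast(c,[[350.5,171.5],[373,176.5]],z)])
```

```text
115 [array([  44., -162.]), array([ -14., -166.])]
122 [array([  41., -154.]), array([ -16., -158.])]
130 [array([  37., -144.]), array([ -19., -148.])]
140 [array([  33., -132.]), array([ -23., -136.])]
150 [array([  29., -120.]), array([ -26., -124.])]
```

Run:
```python
from h import *
c=arm.camera("side");P=pts(c)
c0=dict(np.load("side.npz"))
m=(np.abs(c["depth"]-c0["depth"])>15)&(P[...,2]>95)&(P[...,2]<230)&(np.hypot(P[...,0]-549,P[...,1]+110)<110)
q=P[m];s=np.array([inv(p) for p in q])
for z in range(100,200,8):
    k=(q[:,2]>=z)&(q[:,2]<z+8)
    if k.sum():
        for g in(s[k,0]>0,s[k,0]<=0):
            if g.any():print(z,g.sum(),s[k][g].min(0).round(0),s[k][g].max(0).round(0))
goto(sh(0,-117),111)
```

```text
156 11 [  24. -127.] [  36. -103.]
156 5 [ -27. -112.] [ -21. -102.]
164 22 [  24. -123.] [  37. -102.]
164 16 [ -35. -115.] [ -22. -103.]
172 19 [  24. -123.] [  37. -102.]
172 19 [ -34. -121.] [ -20. -103.]
180 23 [  24. -123.] [  38. -103.]
180 26 [ -34. -123.] [ -20. -101.]
188 26 [  24. -129.] [  38. -103.]
188 19 [ -35. -114.] [ -20. -102.]
196 23 [  24. -124.] [  46. -101.]
196 16 [ -39. -109.] [ -22. -102.]
t 4.4667 q [-0.24  0.11  1.93  0.    1.1  -0.6 ] shk [   1.2 -117.8] z 124.6 F [ 0.3 -0.4 -0. ] w 45.5
turn(0.1) [ 0.02  0.01 -0.01] d world [ -1.4   0.3 -13.6] in tool/25 [ 0.03 -0.05  0.55] in goal tool/25 [ 0.03 -0.05  0.55]
```

Emit:
{"name": "step_arm", "arguments": {
  "motion": [
    [[0, 0, 0], [0, 0, 0.4], 45],
    [[0, 0, 0], [0, 0, 0.4], 45],
    [[0, 0, 0], [0, 0, 0], 45],
    [[0, 0, 0], [0, 0, 0], 45]
  ]
}}

```text
time: 4.8
tcp_pos: [549.5, -109.8, 102.1]
ee_rot: [-1.785, -2.582, 0.001]
force: [1.0, -0.3, 1.3]
width: 45.3
```

```bash
cat > look.py <<'E'
from h import *
import sys
goto(sh(0,-117),111)
c=arm.camera("side");P=pts(c)
c0=dict(np.load("side.npz"))
m=(np.abs(c["depth"]-c0["depth"])>15)&(P[...,2]>95)&(P[...,2]<230)&(np.hypot(P[...,0]-549,P[...,1]+110)<110)
q=P[m];s=np.array([inv(p) for p in q])
for g in(s[:,0]>0,s[:,0]<=0): 
    k=g&(q[:,2]<q[g,2].min()+20);print("tip z",q[g,2].min().round(1),s[k].min(0).round(1),s[k].max(0).round(1))
cv2.imwrite(f"pics/{sys.argv[1]}.png",cv2.resize(c["color"][120:270,270:470,::-1],None,fx=4,fy=4,interpolation=cv2.INTER_CUBIC))
E
python3 look.py s2
```

```text
t 4.8 q [-0.24  0.13  1.95 -0.    1.06 -0.6 ] shk [  -0.6 -116.5] z 102.1 F [ 1.  -0.3  1.3] w 45.3
turn(0.1) [-0.02 -0.01 -0.  ] d world [ 0.7 -0.2  8.9] in tool/25 [-0.02  0.02 -0.35] in goal tool/25 [-0.02  0.02 -0.35]
tip z 135.0 [  22.2 -124.7] [  36.6 -101. ]
tip z 136.2 [ -35.9 -120.1] [ -22.5 -101. ]
```

View pics/s2.png

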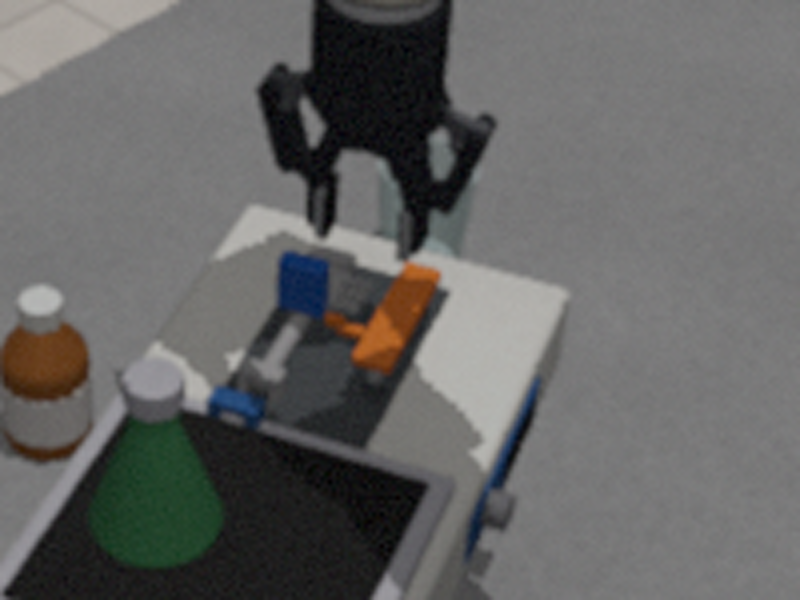

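The image shows the tips about 30 mm above where the reported TCP would put them. No force yet, so the offset is real. I'll descend on image height and force, not the TCP reading.

Emit:
{"name": "step_arm", "arguments": {
  "motion": [
    [[0, 0, 0], [-0.1, 0, 0.2], 45],
    [[0, 0, 0], [0, 0, 0.3], 45],
    [[0, 0, 0], [0, 0, 0], 45],
    [[0, 0, 0], [0, 0, 0], 45]
  ]
}}

```text
time: 5.18
tcp_pos: [550.8, -112.3, 90.0]
ee_rot: [-1.786, -2.583, 0.001]
force: [0.7, -0.4, -0.4]
width: 45.1
```

```bash
python3 look.py s3
```

```text
t 5.1833 q [-0.25  0.15  1.96  0.    1.04 -0.61] shk [  -0.3 -119.3] z 90.0 F [ 0.7 -0.4 -0.4] w 45.1
turn(0.1) [-0.01 -0.01 -0.  ] d world [-0.6  2.3 21. ] in tool/25 [ 0.09  0.01 -0.84] in goal tool/25 [ 0.09  0.01 -0.84]
tip z 121.1 [  22.9 -125.5] [  36.5 -103.7]
tip z 123.6 [ -35.1 -122.4] [ -21.2 -104.9]
```

Emit:
{"name": "step_arm", "arguments": {
  "motion": [
    [[0, 0, 0], [0, 0, 0.2], 45],
    [[0, 0, 0], [0, 0, 0], 45],
    [[0, 0, 0], [0, 0, 0], 45]
  ]
}}

```text
time: 5.48
tcp_pos: [551.2, -112.4, 85.5]
ee_rot: [-1.786, -2.584, 0.0]
force: [0.1, 0.7, 0.7]
width: 45.1
```

Emit:
{"name": "step_arm", "arguments": {
  "motion": [
    [[0, 0, 0], [0, 0, 0.12], 45],
    [[0, 0, 0], [0, 0, 0], 45],
    [[0, 0, 0], [0, 0, 0], 45]
  ]
}}

```text
time: 5.73
tcp_pos: [551.3, -112.4, 82.7]
ee_rot: [-1.786, -2.584, 0.0]
force: [0.9, -0.6, 0.5]
width: 44.9
```

Emit:
{"name": "step_arm", "arguments": {
  "motion": [
    [[0, 0, 0], [0, 0, 0.12], 45],
    [[0, 0, 0], [0, 0, 0], 45],
    [[0, 0, 0], [0, 0, 0], 45]
  ]
}}

```text
time: 5.98
tcp_pos: [551.3, -112.4, 79.6]
ee_rot: [-1.786, -2.584, 0.0]
force: [0.5, -0.1, 0.2]
width: 45.2
```

```bash
python3 look.py s4
```

```text
t 5.9833 q [-0.25  0.16  1.97  0.    1.02 -0.61] shk [ 1.000e-01 -1.195e+02] z 79.6 F [ 0.5 -0.1  0.2] w 45.2
turn(0.1) [-0. -0. -0.] d world [-1.   2.3 31.4] in tool/25 [ 0.1  -0.01 -1.25] in goal tool/25 [ 0.1  -0.01 -1.25]
tip z 112.6 [  23.1 -129.2] [  37.2 -104.6]
tip z 120.4 [ -35.3 -121.6] [ -20.6 -104.2]
```

Emit:
{"name": "step_arm", "arguments": {
  "motion": [
    [[0, 0, 0], [0, 0, 0.12], 45],
    [[0, 0, 0], [0, 0, 0], 45],
    [[0, 0, 0], [0, 0, 0], 45]
  ]
}}

```text
time: 6.28
tcp_pos: [551.9, -112.5, 77.2]
ee_rot: [1.786, 2.584, 0.0]
force: [0.9, -0.2, 2.1]
width: 45.1
```

Emit:
{"name": "step_arm", "arguments": {
  "motion": [
    [[0, 0, 0], [0, 0, 0.12], 45],
    [[0, 0, 0], [0, 0, 0], 45],
    [[0, 0, 0], [0, 0, 0], 45]
  ]
}}

```text
time: 6.53
tcp_pos: [551.9, -112.6, 74.1]
ee_rot: [1.786, 2.583, 0.0]
force: [0.2, -0.3, 2.9]
width: 44.8
```

```bash
python3 look.py s5
```

```text
t 6.5333 q [-0.25  0.17  1.97 -0.    1.   -0.61] shk [   0.7 -119.9] z 74.1 F [ 0.2 -0.3  2.9] w 44.8
turn(0.1) [ 0.01  0.01 -0.  ] d world [-1.7  2.5 36.9] in tool/25 [ 0.12 -0.03 -1.48] in goal tool/25 [ 0.12 -0.03 -1.48]
tip z 103.7 [  23.9 -129. ] [  37.4 -106.4]
tip z 100.1 [ -43.1 -135.1] [-18.6 -39.2]
```

View pics/s5.png

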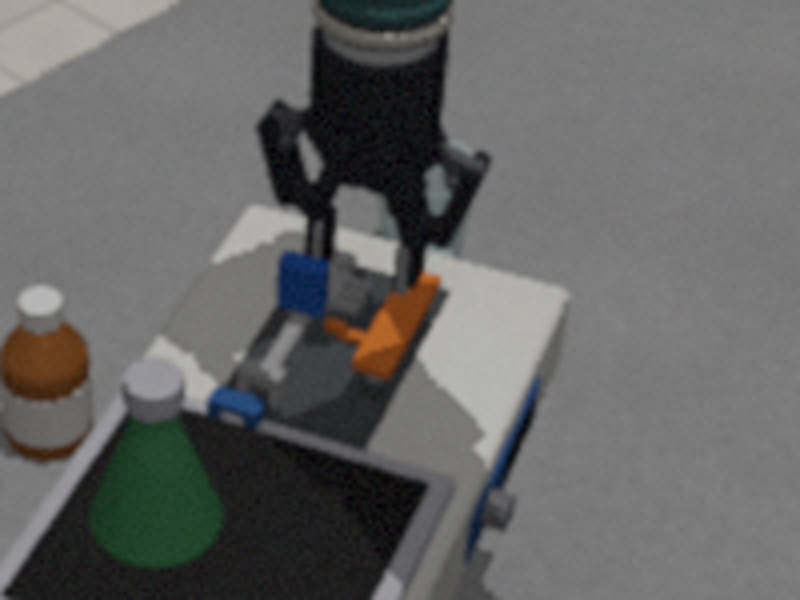

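The bar is giving: about 3 N, with the bar visibly lower at its near end (410,285) and the other finger behind the knob (318,255). Pressing to near the stop.

Emit:
{"name": "step_arm", "arguments": {
  "motion": [
    [[0, 0, 0], [0, 0, 0.12], 45],
    [[0, 0, 0], [0, 0, 0], 45],
    [[0, 0, 0], [0, 0, 0], 45]
  ]
}}

```text
time: 6.83
tcp_pos: [551.8, -112.5, 71.0]
ee_rot: [1.786, 2.584, 0.0]
force: [0.9, -1.2, 3.4]
width: 45.4
```

Emit:
{"name": "step_arm", "arguments": {
  "motion": [
    [[0, 0, 0], [0, 0, 0.1], 45],
    [[0, 0, 0], [0, 0, 0], 45],
    [[0, 0, 0], [0, 0, 0], 45]
  ]
}}

```text
time: 7.08
tcp_pos: [551.8, -112.6, 68.5]
ee_rot: [1.786, 2.584, 0.0]
force: [1.3, -0.8, 4.6]
width: 44.9
```

```bash
cat > bar.py <<'E'
from h import *
goto(sh(0,-117),111)
for n in("side","top"):
    c=arm.camera(n);P=pts(c);hsv=cv2.cvtColor(c["color"],cv2.COLOR_RGB2HSV)
    S_=(P[...,:2]-O)@S
    m=(cv2.inRange(hsv,np.array((6,130,60)),np.array((20,255,255)))>0)&(abs(S_[...,0]+30)<9)&(S_[...,1]>-135)&(S_[...,1]<-50)&(P[...,2]>90)
    if m.sum()>5: print(n,"bar z",np.median(P[m][:,2]).round(1),m.sum())
    m=(cv2.inRange(hsv,np.array((105,130,50)),np.array((125,255,255)))>0)&(abs(S_[...,0]-30)<22)&(S_[...,1]<0)&(S_[...,1]>-125)&(P[...,2]>(124 if n=="top" else 100))
    if m.sum()>5: print(n,"knob y med",np.median(S_[m][:,1]).round(1),"min/max",S_[m][:,1].min().round(1),S_[m][:,1].max().round(1),m.sum())
E
python3 bar.py
```

```text
t 7.0833 q [-0.25  0.17  1.97 -0.    0.99 -0.61] shk [   0.6 -119.9] z 68.5 F [ 1.3 -0.8  4.6] w 44.9
turn(0.1) [ 0.01  0.   -0.  ] d world [-1.6  2.5 42.5] in tool/25 [ 0.12 -0.02 -1.7 ] in goal tool/25 [ 0.12 -0.02 -1.7 ]
side bar z 101.4 164
side knob y med -84.7 min/max -114.4 -79.6 158
top bar z 100.4 75
top knob y med -1.2 min/max -92.0 -1.2 27
```

Bar top is at 101, so fully down. Now slide towards the platform.

Emit:
{"name": "step_arm", "arguments": {
  "motion": [
    [[0, 0, 0], [0.16, 0, 0.02], 45],
    [[0, 0, 0], [0.16, 0, 0], 45],
    [[0, 0, 0], [0.16, 0, 0], 45],
    [[0, 0, 0], [0.16, 0, 0], 45],
    [[0, 0, 0], [0.16, 0, 0], 45],
    [[0, 0, 0], [0, 0, 0], 45]
  ]
}}

```text
time: 7.68
tcp_pos: [544.8, -94.1, 68.4]
ee_rot: [1.785, 2.583, -0.001]
force: [0.7, -3.7, 5.6]
width: 45.1
```

```bash
python3 bar.py
```

```text
t 7.6833 q [-0.22  0.15  2.   -0.    0.99 -0.58] shk [   0.5 -100.1] z 68.4 F [ 0.7 -3.7  5.6] w 45.1
turn(0.1) [0.01 0.02 0.  ] d world [  5.5 -16.   42.6] in tool/25 [-0.68 -0.02 -1.7 ] in goal tool/25 [-0.68 -0.02 -1.7 ]
side bar z 101.5 149
side knob y med -73.9 min/max -104.5 -41.2 162
top knob y med -1.2 min/max -1.2 -1.2 23
```

Emit:
{"name": "step_arm", "arguments": {
  "motion": [
    [[0, 0, 0], [0.16, 0, 0], 45],
    [[0, 0, 0], [0.16, 0, 0], 45],
    [[0, 0, 0], [0.16, 0, 0], 45],
    [[0, 0, 0], [0.16, 0, 0], 45],
    [[0, 0, 0], [0.16, 0, 0], 45],
    [[0, 0, 0], [0.16, 0, 0], 45],
    [[0, 0, 0], [0.16, 0, 0], 45],
    [[0, 0, 0], [0, 0, 0], 45]
  ]
}}

```text
time: 8.45
tcp_pos: [534.8, -67.8, 68.4]
ee_rot: [1.785, 2.583, -0.001]
force: [1.8, -3.6, 6.7]
width: 45.1
```

```bash
python3 bar.py
```

```text
t 8.45 q [-0.17  0.13  2.02 -0.    0.99 -0.53] shk [  0.5 -72.1] z 68.4 F [ 1.8 -3.6  6.7] w 45.1
turn(0.1) [0.   0.02 0.  ] d world [ 15.4 -42.2  42.6] in tool/25 [-1.8  -0.02 -1.7 ] in goal tool/25 [-1.8  -0.02 -1.7 ]
side bar z 101.3 100
side knob y med -46.4 min/max -77.5 -41.5 158
top knob y med -1.2 min/max -1.2 -1.2 24
```

Emit:
{"name": "step_arm", "arguments": {
  "motion": [
    [[0, 0, 0], [0.12, 0, 0], 45],
    [[0, 0, 0], [0.08, 0, 0], 45],
    [[0, 0, 0], [0, 0, 0], 45]
  ]
}}

```text
time: 8.8
tcp_pos: [533.2, -63.5, 68.4]
ee_rot: [1.785, 2.583, -0.001]
force: [0.7, -3.9, 5.1]
width: 45.1
```

Emit:
{"name": "step_arm", "arguments": {
  "motion": [
    [[0, 0, 0], [0.08, 0, 0], 45],
    [[0, 0, 0], [0, 0, 0], 45],
    [[0, 0, 0], [0, 0, 0], 45]
  ]
}}

```text
time: 9.05
tcp_pos: [532.5, -61.7, 68.4]
ee_rot: [1.785, 2.583, -0.001]
force: [2.1, -4.5, 5.9]
width: 44.9
```

```bash
python3 bar.py
```

```text
t 9.05 q [-0.16  0.12  2.03 -0.    0.99 -0.52] shk [  0.4 -65.5] z 68.4 F [ 2.1 -4.5  5.9] w 44.9
turn(0.1) [0.   0.02 0.  ] d world [ 17.8 -48.3  42.6] in tool/25 [-2.06 -0.02 -1.7 ] in goal tool/25 [-2.06 -0.02 -1.7 ]
side bar z 101.3 88
side knob y med -40.1 min/max -67.9 -34.5 159
top knob y med -1.2 min/max -1.2 -1.2 12
```

Emit:
{"name": "step_arm", "arguments": {
  "motion": [
    [[0, 0, 0], [0.06, 0, 0], 45],
    [[0, 0, 0], [0, 0, 0], 45],
    [[0, 0, 0], [0, 0, 0], 45]
  ]
}}

```text
time: 9.4
tcp_pos: [532.3, -61.1, 68.4]
ee_rot: [1.785, 2.582, -0.002]
force: [2.1, -6.6, 3.9]
width: 45.1
```

Emit:
{"name": "step_arm", "arguments": {
  "motion": [
    [[0, 0, 0], [0.06, 0, 0], 45],
    [[0, 0, 0], [0, 0, 0], 45],
    [[0, 0, 0], [0, 0, 0], 45]
  ]
}}

```text
time: 9.65
tcp_pos: [532.3, -61.1, 68.5]
ee_rot: [1.783, 2.58, -0.004]
force: [3.1, -11.5, 3.2]
width: 44.6
```

```bash
python3 bar.py
```

```text
t 9.65 q [-0.16  0.12  2.03 -0.01  0.98 -0.52] shk [  0.5 -64.8] z 68.5 F [  3.1 -11.5   3.2] w 44.6
turn(0.1) [0.01 0.06 0.  ] d world [ 18.  -49.   42.5] in tool/25 [-2.1  -0.02 -1.69] in goal tool/25 [-2.09 -0.02 -1.7 ]
side bar z 101.5 84
side knob y med -38.8 min/max -69.5 -33.6 159
top knob y med -1.2 min/max -1.2 -1.2 18
```

The push force jumped to 12 N with no further travel, so the bolt is on its stop with the bar still down. Backing off the knob, then lifting.

Emit:
{"name": "step_arm", "arguments": {
  "motion": [
    [[0, 0, 0], [-0.1, 0, 0], 45],
    [[0, 0, 0], [-0.1, 0, 0], 45],
    [[0, 0, 0], [0, 0, 0], 45],
    [[0, 0, 0], [0, 0, -0.2], 45],
    [[0, 0, 0], [0, 0, -0.4], 45],
    [[0, 0, 0], [0, 0, -0.6], 45],
    [[0, 0, 0], [0, 0, -0.8], 45],
    [[0, 0, 0], [0, 0, -0.8], 45],
    [[0, 0, 0], [0, 0, -0.8], 45],
    [[0, 0, 0], [0, 0, -0.8], 45],
    [[0, 0, 0], [-0.5, 0, -0.6], 45],
    [[0, 0, 0], [0, 0, 0], 45]
  ]
}}

```text
time: 10.75
tcp_pos: [539.2, -75.8, 196.6]
ee_rot: [1.784, 2.579, 0.002]
force: [1.0, -0.3, 0.6]
width: 44.9
```

Emit:
{"name": "step_arm", "arguments": {
  "motion": [
    [[0, 0, 0], [-0.8, 0, -0.4], 45],
    [[0, 0, 0], [-0.8, 0, -0.4], 45],
    [[0, 0, 0], [-0.8, 0, 0], 45],
    [[0, 0, 0], [-0.8, 0, 0], 45],
    [[0, 0, 0], [-0.8, 0, 0], 45],
    [[0, 0, 0], [0, 0, 0], 45],
    [[0, 0, 0], [0, 0, 0], 45]
  ]
}}

```text
time: 11.33
tcp_pos: [571.2, -168.0, 210.9]
ee_rot: [-1.787, -2.579, 0.001]
force: [0.1, 0.2, -0.9]
width: 44.9
```

```bash
python3 bar.py
python3 - <<'E'
from h import *
c=arm.camera("side");cv2.imwrite("pics/end.png",c["color"][...,::-1])
c0=dict(np.load("side.npz"))
for nm,lo,hi,b in(("amber",(3,100,30),(14,255,140),(265,195,300,240)),("green",(50,80,20),(95,255,255),(285,215,335,270))):
    for k in(c0,c):
        m=cv2.inRange(cv2.cvtColor(k["color"],cv2.COLOR_RGB2HSV),np.array(lo),np.array(hi))[b[1]:b[3],b[0]:b[2]]
        print(nm,np.argwhere(m).mean(0).round(1))
E
```

```text
t 11.3333 q [-0.33  0.11  1.77  0.    1.27 -0.69] shk [  -0.8 -178.6] z 210.9 F [ 0.1  0.2 -0.9] w 44.9
turn(0.1) [-0.03 -0.03 -0.02] d world [-21.   57.9 -99.9] in tool/25 [2.45 0.04 4.  ] in goal tool/25 [2.46 0.03 4.  ]
side bar z 111.1 180
side knob y med -38.6 min/max -50.5 -33.2 151
top bar z 110.3 311
top knob y med -45.1 min/max -52.0 -1.2 78
amber [17.8 15.7]
amber [17.7 15.8]
green [29.5 23.5]
green [29.5 23.5]
```

View pics/end.png

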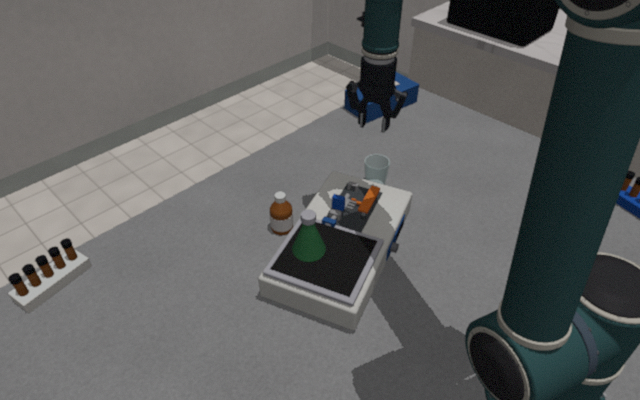

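The final view shows the bar up (111 mm), the knob near the keeper at (337,200), and the bottle, flask and beaker in place. Handing in.

```bash
python3 -c "
from rig import arm; print(arm.sign_off())"
```

```text
the job is handed in; nothing more can be done
None
```

I pressed the catch bar down with one fingertip and held it there while the other pushed the blue knob across to its stop. I then backed off, lifted clear and handed the job in at about 11.5 s; no verdict was reported.

**Checks that agreed:**
- **Bar held down:** its top measured about 101 mm at every look from the press to the end of the push.
- **Bolt home:** the push force rose from about 5 N to 12 N with no further travel. The knob ended at about y = −45 to −47 mm on the shaker, so the bolt is at about 46 to 48 mm within the 2 mm calibration (the stop is 46 mm).
- **Catch released:** after the lift the bar measured 110–111 mm, which is fully up.
- **Glassware:** the flask and bottle stayed within 0.1 pixel in the side camera. I checked the beaker only by eye, and it looked unmoved.
- **Arm clear:** nothing was touching the robot when I handed in.

**Checks that disagreed:**
- **Fingertip height:** the real fingertips sat about 30 mm above the reported tool point, far more than the finger swing explains. I went by the camera and the contact force instead.
- **Top-camera knob reading:** during the push this picked up the keeper instead of the knob because the gripper was in the way. I ignored it until the arm was clear.

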